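# Press a display module into the programming case's contacts and hold it

### The arm

A 6-joint arm with a two-finger parallel gripper is mounted at the origin on the work surface. World frame = base frame: x ahead of the robot, y to its left, z up, the work surface at z = 0. Lengths are in m, angles in rad, forces in N, time in s.
With the tool pointing down it reaches from about 0.375 to 0.9 m from the base axis. Payload 3.1 kg.
Tool frame: the origin (TCP) lies on the centre line of the jaws, within the pads' length; the fingertips stand 25 mm ahead of it and the grasp point (between the pads) lies 6 mm ahead of it (robot.nose_length is the y of the fingertips in the tool frame, in m); y points along the fingers, z is the direction in which the jaws open and shut, and the axes are right-handed (so a half turn about y gives the same grasp; the last joint's range is limited). The gripper opens to 87 mm and grips with 3 to 60 N. Pads are 19 mm wide; open, the fingers measure 117 mm over their backs; the gripper's body (75 mm by 190 mm) begins 51 mm behind the grasp point.
Start: joints at [-0.178, 0.527, 1.433, -0, 1.181, -0.178], TCP at [0.625, 0, 0.248] pointing down, gripper open.
Joint ranges: [-3.08, 3.08], [-0.75, 2.2], [0.22, 2.44], [-1.43, 4.57], [0, 2.65], [-2.85, 2.85]. Speed limits (rad/s): [2.79, 2.79, 3.14, 3.14, 3.14, 3.14].

### API

Orientations are given as a unit quaternion [x, y, z, w].
In Python, from rig import robot, eyes, ticket gives the robot as it stands.
- The arm moves only by the tool play_rows, never from a script. Its argument "series" is a list of rows, each a list of 7 numbers: the opening, from 0 (shut) to 1 (fully open), then the shift along the tool's x, y, z scaled (see below), then the turn, a rotation vector about the tool's x, y, z scaled (see below). In form: [[claw, dx, dy, dz, ax, ay, az], ...]. A call has 1 to 12 rows; each row shifts and turns the commanded pose from where the row before left it, along the tool's axes as they then stand; what a row does not reach is not made up. The controller multiplies each number of a shift by 100 mm and each number of a turn by 180 degrees. A row lasts 1/12 s, in which the tool goes at most 41.7 mm and 7.16 degrees, less where a joint would pass 70% of its speed; a pose out of reach is approached as far as the arm can. A call with a number of a shift or a turn outside -1 to 1 is refused whole. A call with a gripper value outside its range is refused whole. The fingers move at their own pace and stop on an object; "grip_force" is the grip in N (left out, the last holds). Time passes only in rows, so rows that do not move let the fingers close. It gives the time, the measured TCP pose, the force and the opening at its end, in the units of the state.
- robot.get_obs(): the state, without advancing time (a new reading comes with each control period).
- eyes.camera(name): name is "scene" or "side" or "wrist"; returns the picture (480x640x3 uint8, red, green, blue); there is no depth.
- eyes.camera_params(name): a dict with "K" (3x3 intrinsics, pixels), "rvec" (rotation vector, rad) and "tvec" (3), from world to camera coordinates, as OpenCV has them. Camera axes: x right, y down, z forward; pixel columns grow to the right and rows downward; lengths in m; the calibration is good to about 2 mm. A picture is of the moment at which its call begins: read the wrist's pose just before it. camera_params takes no time and is no camera call; for the wrist camera it gives the pose at the moment of the call.
- ticket.hand_in(): hands the job in, once; it reports no verdict.
The state is a dict: "time": time; "q": joint angles; "joint_velocities": joint speeds; "joint_torque": joint torques, N m; "position": TCP position; "tool_rot": TCP orientation; "ft_force": force on the tool from outside, world axes, zero at the start; "moment": the same for the moment, N m; "grip_width": finger opening in m.
Only numpy, scipy, OpenCV 4.12 (cv2) and the standard library are available. Lean on these libraries where they do the work, as an engineer would, in place of code of your own. Each camera call takes 0.05 s, during which the arm holds its last target.

### The job

Lift the programming case's lid by its handle until it rests back on its stop, without letting it slam either way, and leave it open. Then take the display module from the bench, lay it in the cradle, slip its contact tongue under the lip of the contact head and push it fully home against the sprung contacts, firmly but without ramming it and without disturbing the other things on the bench. There is no catch, so finish still holding it pressed home while it is being programmed.

Things in the scene. Friction and masses are not known exactly. Their poses are not given: they have to be found in the camera images.
- tester: Blue programming case, fixed to the bench, turned a little: 170 (x) x 240 (y) x 65 mm high without its lid, walls 4 mm. Origin: centre of the underside; z up, x points to the hinge side, away from the robot; the module is pushed home along +x. Inside is a flat grey deck 40 mm above the bench; small controls over 70 mm off its centre line stay below the rim.
- cradle (a point): Middle of the cradle on the deck, where the module is laid: x = -10, y = 0, z = 40 mm in the case's frame, axes as the case's. Two rails along x, 5 mm high, 4 mm thick, 80 mm long, stand either side, 51 mm apart inside. In the case's frame they end at x = 30 mm; the contact head begins at x = 41 mm.
- lip (a point): Middle of the lower front edge of the lip (yellow on top) of the black contact head, which is 34 (x) x 60 (y) x 22 mm above the deck: x = 41, y = 0, z = 51 mm in the case's frame, axes as the case's. Under it a slot 38 mm wide, 11 mm high above the deck, open to the cradle. Home: the module's tongued end face meets the lip; its tongue tip is 14 mm past this point in x, about 5 mm below.
- lid (a joint): Lid angle, rad: 0 closed, grows as it opens, 1.75 = resting on its stop (leaning back past upright, where it stays by itself; short of about 1.45 it falls shut). The lid is a blue frame 170 x 240 x 22 mm with a clear window, 0.35 kg.
- lid_hinge (a point): Point on the hinge axis in the middle of the case's far rim: x = 85, y = 0, z = 65 mm in the case's frame. The axis runs along the case's y.
- lid_handle (a point): Middle of the lid's handle: a round black bar, 10 mm thick, 100 mm long, along the case's y, its axis 36 mm off the lid's front face on a post at either end. With the lid closed it lies 206 mm from the hinge towards the robot and 11 mm above it; it turns with the lid and points up when open. It can be pinched from above through the whole swing, turning between the fingers.
- contact (a joint): How far the sprung contact bar, hidden 9 mm inside the slot, is pressed in, m: 0 free, about 0.005 with the module home. Its spring pushes back with 3 N at first touch and about 6 N at home, and pushes the module out again if it is let go. The module's shoulder then stops on the lip.
- module: Display module, loose on the bench: black block 60 (x) x 45 (y) x 25 mm high, green board and dark screen on top, about 0.11 kg. Origin: centre of the block's underside; z up. From its +x end face a green contact tongue sticks out 14 mm: 30 mm wide (y), 4 mm thick, its underside 4 mm above the block's. Grip it across y (45 mm); in the cradle its sides are free above the 5 mm rails.
- tongue_tip (a point): Middle of the end of the module's tongue: x = 44, y = 0, z = 6 mm in the module's frame. Axes as the module's.
- meter: Finished panel meter, a bystander: black box with a pale blue 76 x 76 mm rim and dark screen, 58 mm high. Origin: centre of the underside.
- parts_bin: Small open blue bin of parts, a bystander, 100 x 140 x 50 mm. Origin: centre of the underside.
- bottle: Clear cleaning bottle with white cap, a bystander, 60 mm across, 170 mm high. Origin: centre of the underside.

How it is judged:
On the way:
1. the lid stands open at rest on its stop (value of joint lid above 1.66 rad and velocity of joint lid between -0.1 and 0.1 rad/s), for 0.3 s.
At the end, for the whole second after the job is handed in: Through the last second the lid is open past 1.66 rad and untouched, and the robot still holds the module level and straight under the lip, at rest, its tongue tip at least 12 mm past the lip (home is 14), pressing the contact bar in over 2.5 mm with over 3 N (value of joint lid above 1.66 rad and contact force between each of the arm, the fingers and lid below 0.5 N and x of tongue_tip in the frame of lip above 0.012 m and y of tongue_tip in the frame of lip between -0.006 and 0.006 m and z of tongue_tip in the frame of lip between -0.011 and -0.001 m and angle between the x axis of module and the x axis of tester, either way round below 0.12 rad and angle between module's own z axis and vertical below 0.1 rad and value of joint contact above 0.0025 m and contact force between module and contact above 3 N and linear speed of module below 0.01 m/s and contact force between any of the fingers, the arm and module above 2 N); the arm keeps its last pose, push and grip.
It fails at once if the lid is flung open or let fall shut (faster than 3 rad/s) (velocity of joint lid above 3 rad/s or velocity of joint lid below -3 rad/s).
It fails at once if the module is rammed against the case or its contacts (over 50 N) (contact force between module and tester above 50 N).
It fails at once if a bystander is moved more than 30 mm (distance of any of meter, parts_bin, bottle from where it was at the start of the episode above 0.03 m).
It also fails if it takes over 72 s, if anything falls off the work surface, if the arm or the gripper's body presses on something with over 40 N, if the wrist force passes 120 N, or if a joint passes its speed limit or range.

## Working session

There is one attempt and no reset: what is moved stays moved. The work goes in short steps, Python scripts to look and compute and a tool call to move; the robot and the scene stay as the last step left them, time stands still between calls to the robot, and variables do not carry over. Pictures are saved under pics/ and viewed, and the job is handed in when it is done.

Besides the shell and the picture viewer there is one more tool, called after "Call:" as name(argument=value, ...), one argument or row to a line, values as JSON. play_rows: Moves the arm, as the interface text tells. Its arguments: {"type":"object","properties":{"series":{"type":"array","items":{"type":"array","items":{"type":"number"}}},"grip_force":{"type":"number"}},"required":["series"]}

```bash
mkdir -p pics; ls; python3 - <<'E'
from rig import robot, eyes, ticket
import cv2
print(robot.get_obs())
for n in ("scene","side","wrist"):
    p=eyes.camera_params(n); print(n,p)
    im=eyes.camera(n); cv2.imwrite(f"pics/{n}0.png",im[:,:,::-1])
E
```

```text
pics
{'time': 0.0, 'q': array([-1.78512351e-01,  5.28471114e-01,  1.43392567e+00, -9.41126072e-06,
        1.18143280e+00, -1.78543157e-01]), 'joint_velocities': array([-0.00087159,  0.00027529, -0.00194447,  0.0001486 , -0.00259593,
        0.00031926]), 'joint_torque': array([-5.45745443e-04, -4.40045428e+01, -1.76593530e+01,  6.32597599e-02,
        5.83207863e-02, -1.53719384e-04]), 'position': array([6.24296660e-01, 1.46168889e-04, 2.46561136e-01]), 'tool_rot': array([-0.50046185,  0.50063899, -0.49934319,  0.49955472]), 'ft_force': array([-0.18985713,  0.10415393, -0.47805694]), 'moment': array([0.00626225, 0.0332853 , 0.05890477]), 'grip_width': 0.08752233401081401}
scene {'K': array([[457.22343133,   0.        , 321.35458953],
       [  0.        , 457.22343133, 236.3309709 ],
       [  0.        ,   0.        ,   1.        ]]), 'rvec': array([ 2.06676432,  0.99930213, -0.51123358]), 'tvec': array([-0.3464655 , -0.20191528,  1.46827207])}
side {'K': array([[456.54174652,   0.        , 315.97139886],
       [  0.        , 456.54174652, 244.18829089],
       [  0.        ,   0.        ,   1.        ]]), 'rvec': array([ 0.06533894, -2.9005005 ,  1.1537305 ]), 'tvec': array([0.55673783, 0.0509094 , 1.19190487])}
wrist {'K': array([[409.3403811 ,   0.        , 322.99355842],
       [  0.        , 409.3403811 , 234.97969327],
       [  0.        ,   0.        ,   1.        ]]), 'rvec': array([-2.87132220e+00, -1.36327988e-03,  3.81581626e-03]), 'tvec': array([-0.62304484, -0.03290224,  0.39004382])}
```

View pics/scene0.png

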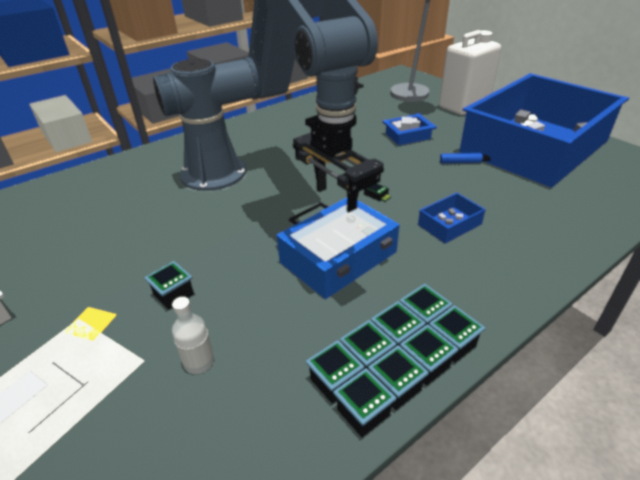

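View pics/side0.png

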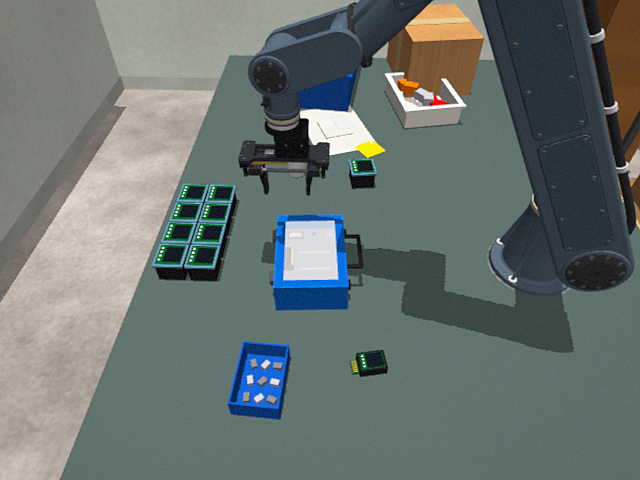

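View pics/wrist0.png

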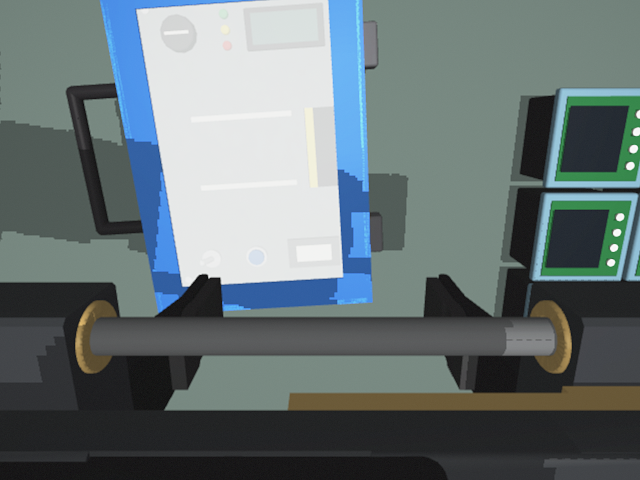

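```bash
cat > h.py <<'E'
import numpy as np, cv2
from rig import robot, eyes, ticket
from scipy.spatial.transform import Rotation as R
def ray(p,uv,):
    Rm=cv2.Rodrigues(p["rvec"])[0]; c=-Rm.T@p["tvec"]
    n=cv2.undistortPoints(np.array([[uv]],float),p["K"],None)[0,0]
    return c,Rm.T@np.array([n[0],n[1],1])
def onz(p,uv,z):
    c,d=ray(p,uv); return c+d*(z-c[2])/d[2]
def tri(obs):
    A=np.zeros((3,3));b=np.zeros(3)
    for p,uv in obs:
        c,d=ray(p,uv); d=d/np.linalg.norm(d); M=np.eye(3)-np.outer(d,d); A+=M;b+=M@c
    return np.linalg.solve(A,b)
def proj(p,X):
    return cv2.projectPoints(np.array(X,float).reshape(-1,3),p["rvec"],p["tvec"],p["K"],None)[0][:,0]
def snap(n,name,crop=None,s=1):
    im=eyes.camera(n)[:,:,::-1]
    if crop: x0,y0,x1,y1=crop; im=im[y0:y1,x0:x1]
    im=cv2.resize(im,None,fx=s,fy=s,interpolation=cv2.INTER_CUBIC); cv2.imwrite(f"pics/{name}.png",im)
def st():
    o=robot.get_obs(); Rm=R.from_quat(o["tool_rot"]).as_matrix()
    print("t",round(o["time"],2),"p",o["position"].round(4),"F",o["ft_force"].round(1),"w",round(o["grip_width"],4)); print(Rm.round(3)); return o,Rm
E
python3 - <<'E'
from h import *
st()
p=eyes.camera_params("wrist")
c=-cv2.Rodrigues(p["rvec"])[0].T@p["tvec"]; print("cam",c)
for uv in [(72,92),(102,233)]: print(onz(p,uv,.076))
im=cv2.imread("pics/wrist0.png")
cv2.imwrite("pics/w0a.png",cv2.resize(im[60:320,50:400],None,fx=2.2,fy=2.2,interpolation=2))
im=cv2.imread("pics/side0.png")
cv2.imwrite("pics/s0a.png",cv2.resize(im[200:320,260:380],None,fx=5,fy=5,interpolation=2))
cv2.imwrite("pics/s0b.png",cv2.resize(im[330:400,330:410],None,fx=8,fy=8,interpolation=2))
im=cv2.imread("pics/scene0.png")
cv2.imwrite("pics/c0a.png",cv2.resize(im[190:310,260:420],None,fx=5,fy=5,interpolation=2))
E
```

```text
t 0.15 p [6.245e-01 1.000e-04 2.468e-01] F [-0.5  0.8  0.7] w 0.0868
[[-0.    -0.002  1.   ]
 [-1.     0.    -0.   ]
 [-0.    -1.    -0.002]]
cam [0.62410699 0.07278045 0.38308161]
[0.44493967 0.09291954 0.076     ]
[ 0.45135896 -0.010929    0.076     ]
```

View pics/w0a.png

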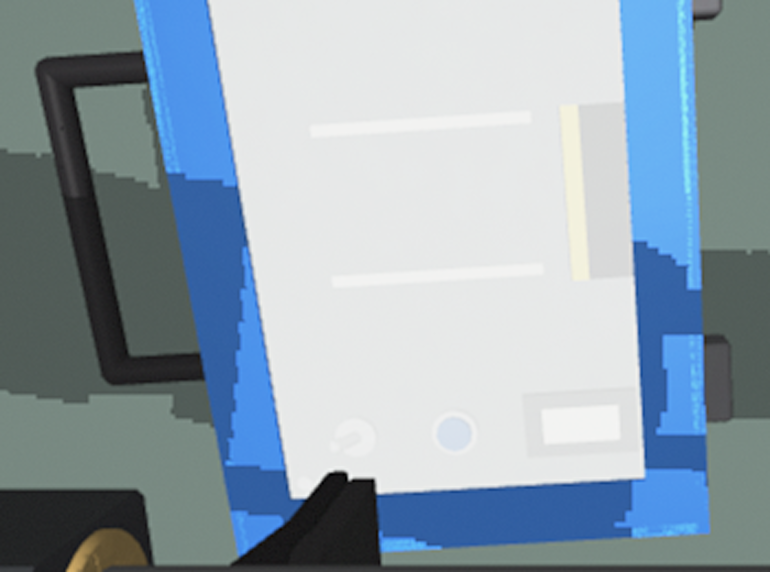

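View pics/s0a.png

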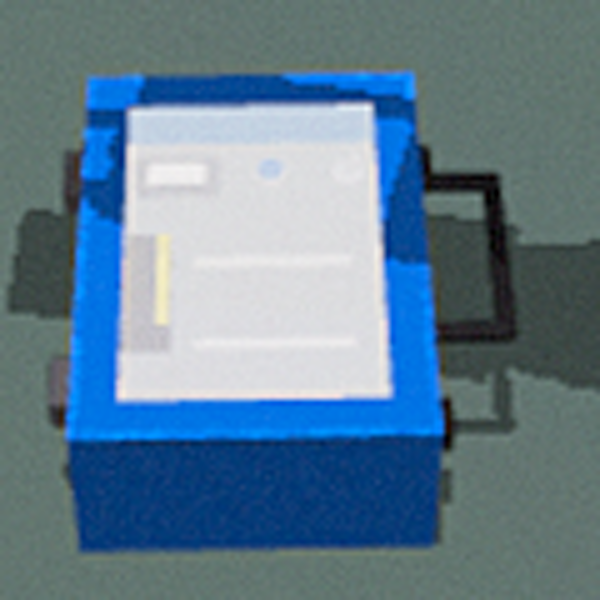

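View pics/s0b.png

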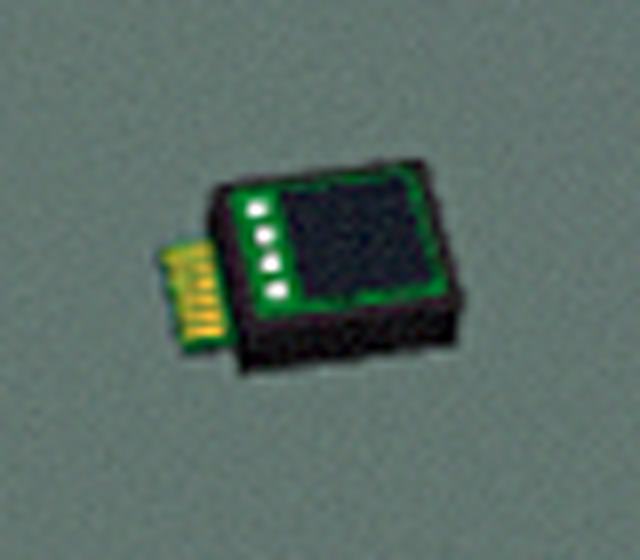

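```bash
cat > fit.py <<'E'
from h import *
from scipy.optimize import least_squares
S=eyes.camera_params("side"); W=eyes.camera_params("wrist")
s=lambda u,v:(260+u/5,200+v/5); w=lambda u,v:(50+u/2.2,60+v/2.2)
L=[(S,s(88,76),(85,-120,87)),(S,s(413,73),(-85,-120,87)),(S,s(68,437),(85,120,87)),(S,s(445,435),(-85,120,87)),
(S,s(82,550),(85,120,0)),(S,s(437,545),(-85,120,0)),(S,s(495,181),(-121,-50,76)),(S,s(509,333),(-121,50,76)),
(W,w(50,68),(-121,50,76)),(W,w(114,374),(-121,-50,76)),(W,w(709,533),(85,-120,87))]
def f(v,full=False):
    c,sn=np.cos(v[2]),np.sin(v[2]); r=[]
    for p,uv,X in L:
        X=np.array(X)/1000; P=[v[0]+c*X[0]-sn*X[1],v[1]+sn*X[0]+c*X[1],X[2]]
        r.append(proj(p,[P])[0]-uv)
    return np.ravel(r)
r=least_squares(f,[.58,.05,.1],loss='soft_l1'); print(r.x); print(f(r.x).reshape(-1,2).round(1))
s8=lambda u,v:(330+u/8,330+v/8)
# module
for uv,z in [((212,185),.025),((425,160),.025),((463,292),.025),((238,325),.025),((165,250),.008),((185,350),.008)]: print(onz(S,s8(*uv),z).round(4))
E
python3 fit.py
```

```text
[0.56895516 0.05044365 0.06564372]
[[-0.4 -0.1]
 [-0.5 -0.5]
 [-0.5  0.4]
 [-0.6 -0.5]
 [-0.8  0.2]
 [-0.8 -0. ]
 [-1.2 -0.3]
 [-0.6 -0.7]
 [-0.6  1.9]
 [-0.3 -1.4]
 [-0.7 -0.5]]
[0.456  0.2972 0.025 ]
[0.3982 0.287  0.025 ]
[0.3904 0.326  0.025 ]
[0.4498 0.3381 0.025 ]
[0.4679 0.3077 0.008 ]
[0.4627 0.337  0.008 ]
```

View pics/c0a.png

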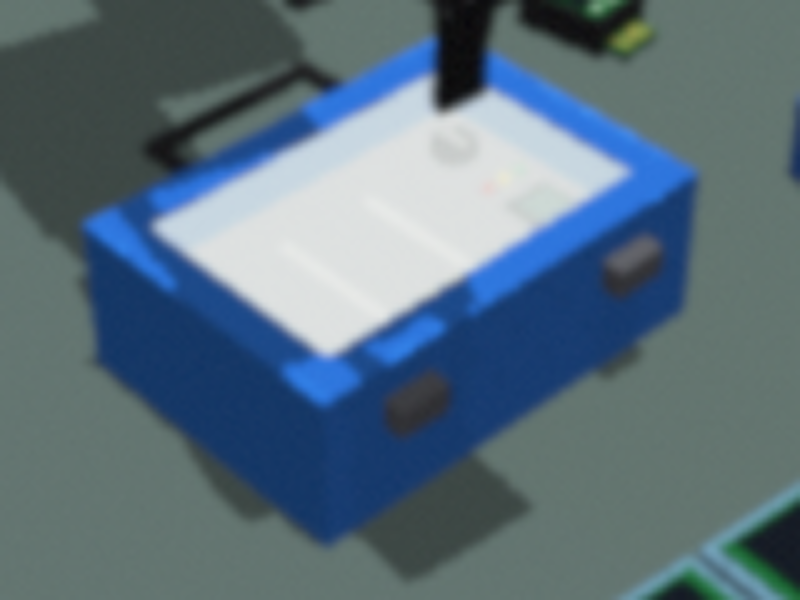

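Call:
play_rows(
  series=[
    [0.35,0,0,0,0,-0.0209,0],
    [0.35,-0.09,0.15,-0.289,0,0,0],
    [0.35,-0.09,0.15,-0.289,0,0,0],
    [0.35,-0.09,0.15,-0.289,0,0,0],
    [0.35,-0.09,0.15,-0.289,0,0,0],
    [0.35,-0.09,0.15,-0.289,0,0,0],
    [0.35,-0.09,0.15,-0.289,0,0,0],
    [0.35,0,0,0,0,0,0],
    [0.35,0,0,0,0,0,0],
  ],
  grip_force=12,
)

```text
time: 0.9
position: [0.4458, 0.0432, 0.1568]
tool_rot: [0.517, -0.484, 0.482, -0.515]
ft_force: [0.8, -0.1, 0.3]
grip_width: 0.0358
```

```bash
python3 - <<'E'
from h import *
st()
W=eyes.camera_params("wrist"); snap("wrist","w1"); snap("side","s1",(230,120,430,320),3)
print(proj(W,[[.4483,.0425,.076],[.4515,-.0073,.076]]))
E
```

```text
t 0.9 p [0.4458 0.0432 0.1568] F [ 0.8 -0.1  0.3] w 0.0358
[[ 0.066 -0.004  0.998]
 [-0.998  0.001  0.066]
 [-0.001 -1.    -0.004]]
[[329.37553827 258.19817814]
 [328.8024573  338.24436081]]
```

View pics/w1.png

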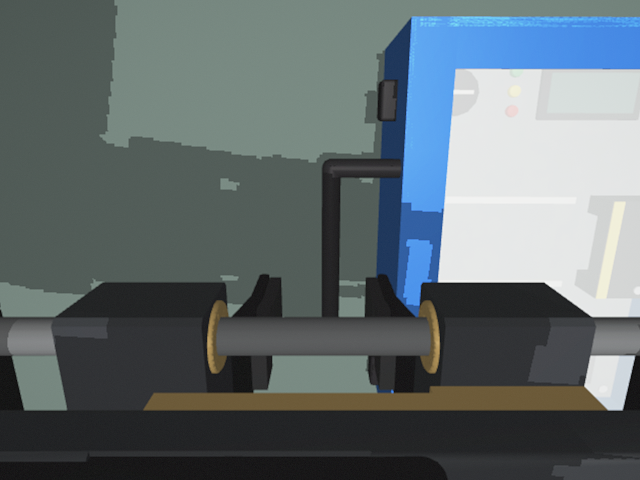

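View pics/s1.png

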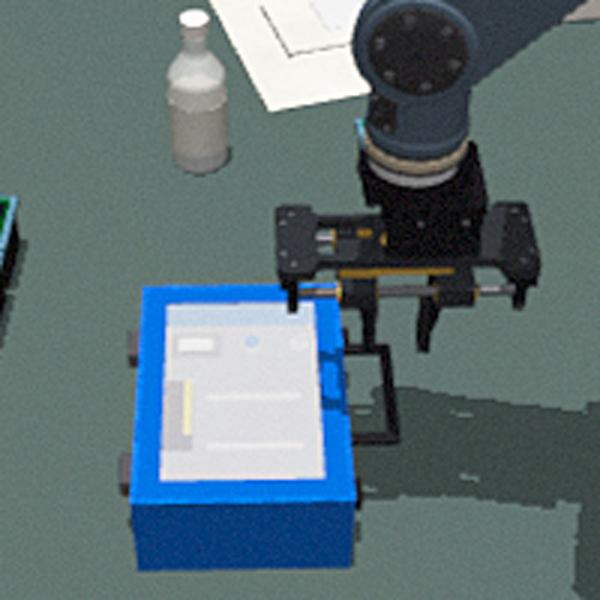

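Call:
play_rows(
  series=[
    [0.33,0.0,0.18,0.02,0,0,0],
    [0.33,0,0.18,0,0,0,0],
    [0.33,0,0.18,0,0,0,0],
    [0.33,0,0.18,0,0,0,0],
    [0.33,0,0.02,0,0,0,0],
    [0.33,0,0,0,0,0,0],
  ],
)

```text
time: 1.5
position: [0.4518, 0.0423, 0.0831]
tool_rot: [-0.516, 0.483, -0.483, 0.516]
ft_force: [-0.2, -0.2, 0.1]
grip_width: 0.0289
```

```bash
python3 - <<'E'
from h import *
st()
snap("wrist","w2"); snap("side","s2",(230,120,430,320),3)
E
```

```text
t 1.5 p [0.4518 0.0423 0.0831] F [-0.2 -0.2  0.1] w 0.0289
[[ 0.065  0.     0.998]
 [-0.998 -0.     0.065]
 [ 0.    -1.     0.   ]]
```

View pics/s2.png

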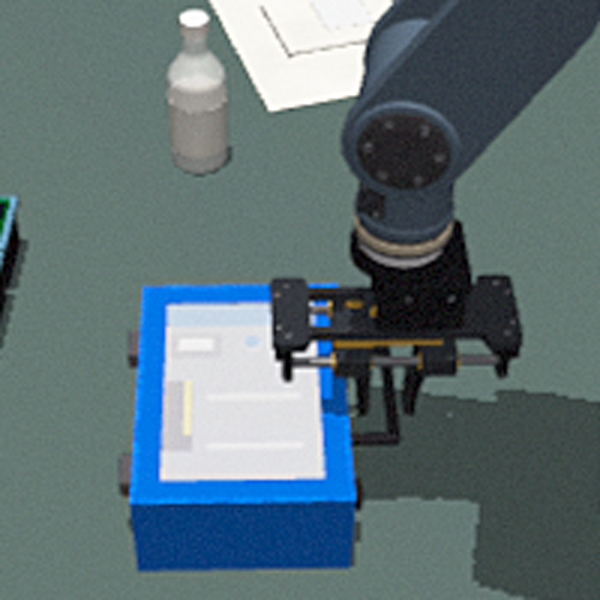

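View pics/w2.png

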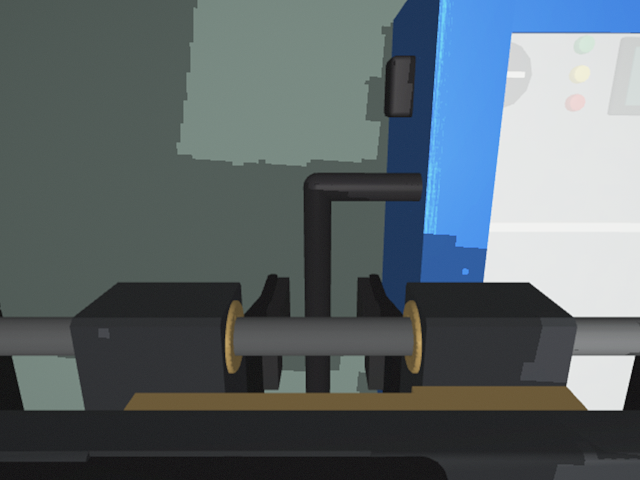

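Call:
play_rows(
  series=[
    [0.33,0,0,-0.03,0,0,0],
    [0.2,0,0,0,0,0,0],
    [0.1,0,0,0,0,0,0],
    [0,0,0,0,0,0,0],
    [0,0,0,0,0,0,0],
    [0,0,0,0,0,0,0],
  ],
  grip_force=12,
)

```text
time: 2.1
position: [0.4495, 0.0425, 0.0841]
tool_rot: [-0.515, 0.482, -0.485, 0.517]
ft_force: [3.5, 3.0, 0.6]
grip_width: 0.0091
```

```bash
python3 - <<'E'
from h import *
o,Rm=st()
# plan swing: increments in tool frame (z=case x, y=down)
th=np.concatenate([np.linspace(0,.15,4),np.linspace(.15,1.6,26)[1:],np.linspace(1.6,1.74,5)[1:]])
x=85-206*np.cos(th)+11*np.sin(th); z=65+206*np.sin(th)+11*np.cos(th)
for a,b,c in zip(th[1:],np.diff(x)/100,np.diff(z)/100): print(round(a,3),"dz %.3f dy %.3f"%(b,-c))
E
```

```text
t 2.1 p [0.4495 0.0425 0.0841] F [3.5 3.  0.6] w 0.0091
[[ 0.065  0.005  0.998]
 [-0.998 -0.     0.065]
 [ 0.    -1.     0.005]]
0.05 dz 0.008 dy -0.103
0.1 dz 0.013 dy -0.102
0.15 dz 0.018 dy -0.102
0.208 dz 0.028 dy -0.116
0.266 dz 0.034 dy -0.115
0.324 dz 0.041 dy -0.112
0.382 dz 0.047 dy -0.110
0.44 dz 0.054 dy -0.107
0.498 dz 0.060 dy -0.104
0.556 dz 0.066 dy -0.100
0.614 dz 0.071 dy -0.096
0.672 dz 0.077 dy -0.092
0.73 dz 0.082 dy -0.087
0.788 dz 0.087 dy -0.082
0.846 dz 0.091 dy -0.077
0.904 dz 0.096 dy -0.072
0.962 dz 0.100 dy -0.066
1.02 dz 0.103 dy -0.060
1.078 dz 0.107 dy -0.054
1.136 dz 0.110 dy -0.048
1.194 dz 0.112 dy -0.041
1.252 dz 0.114 dy -0.035
1.31 dz 0.116 dy -0.028
1.368 dz 0.118 dy -0.021
1.426 dz 0.119 dy -0.014
1.484 dz 0.119 dy -0.007
1.542 dz 0.120 dy -0.001
1.6 dz 0.119 dy 0.006
1.635 dz 0.072 dy 0.007
1.67 dz 0.072 dy 0.010
1.705 dz 0.071 dy 0.012
1.74 dz 0.071 dy 0.015
```

Gripped the bar (opening 9 mm). Swinging at about 0.7 rad/s.

Call:
play_rows(
  series=[
    [0,0,-0.103,0.008,0,0,0],
    [0,0,-0.102,0.013,0,0,0],
    [0,0,-0.102,0.018,0,0,0],
    [0,0,-0.116,0.028,0,0,0],
    [0,0,-0.115,0.034,0,0,0],
    [0,0,-0.112,0.041,0,0,0],
    [0,0,-0.11,0.047,0,0,0],
    [0,0,-0.107,0.054,0,0,0],
    [0,0,-0.104,0.06,0,0,0],
    [0,0,-0.1,0.066,0,0,0],
  ],
)

```text
time: 2.93
position: [0.4867, 0.0447, 0.1913]
tool_rot: [-0.515, 0.482, -0.485, 0.517]
ft_force: [6.7, -0.3, -6.9]
grip_width: 0.0092
```

```bash
python3 - <<'E'
from h import *
st()
snap("side","s3",(230,100,430,320),2.7)
E
```

```text
t 2.93 p [0.4867 0.0447 0.1913] F [ 6.7 -0.3 -6.9] w 0.0092
[[ 0.065  0.005  0.998]
 [-0.998 -0.     0.065]
 [ 0.001 -1.     0.005]]
```

View pics/s3.png

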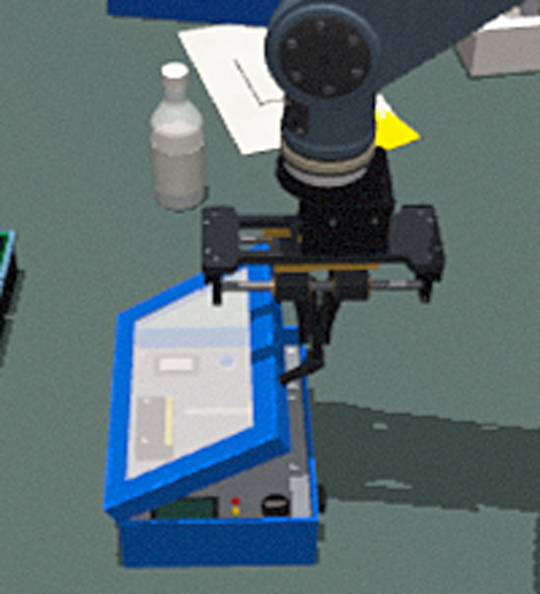

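Lid is following, handle between the fingers; forces modest.

Call:
play_rows(
  series=[
    [0,0,-0.096,0.071,0,0,0],
    [0,0,-0.092,0.077,0,0,0],
    [0,0,-0.087,0.082,0,0,0],
    [0,0,-0.082,0.087,0,0,0],
    [0,0,-0.077,0.091,0,0,0],
    [0,0,-0.072,0.096,0,0,0],
    [0,0,-0.066,0.1,0,0,0],
    [0,0,-0.06,0.103,0,0,0],
    [0,0,-0.054,0.107,0,0,0],
    [0,0,-0.048,0.11,0,0,0],
  ],
)

```text
time: 3.82
position: [0.5744, 0.0504, 0.2637]
tool_rot: [0.518, -0.484, 0.482, -0.514]
ft_force: [-1.8, -1.9, 0.8]
grip_width: 0.01
```

Call:
play_rows(
  series=[
    [0,0,-0.041,0.112,0,0,0],
    [0,0,-0.035,0.114,0,0,0],
    [0,0,-0.028,0.116,0,0,0],
    [0,0,-0.021,0.118,0,0,0],
    [0,0,-0.014,0.119,0,0,0],
    [0,0,-0.007,0.119,0,0,0],
    [0,0,-0.001,0.12,0,0,0],
    [0,0,0.006,0.119,0,0,0],
  ],
)

```text
time: 4.48
position: [0.6692, 0.0564, 0.2775]
tool_rot: [0.517, -0.484, 0.483, -0.515]
ft_force: [-0.3, -1.2, 0.7]
grip_width: 0.0094
```

Call:
play_rows(
  series=[
    [0,0,0.007,0.072,0,0,0],
    [0,0,0.01,0.072,0,0,0],
    [0,0,0.012,0.071,0,0,0],
    [0,0,0.015,0.071,0,0,0],
    [0,0,0,0.02,0,0,0],
    [0,0,0,0,0,0,0],
  ],
)

```text
time: 4.98
position: [0.7005, 0.0585, 0.2728]
tool_rot: [0.517, -0.483, 0.483, -0.516]
ft_force: [-0.9, -4.5, -0.8]
grip_width: 0.0093
```

```bash
python3 - <<'E'
from h import *
st()
snap("side","s4",(200,20,440,320),2)
snap("scene","c4",(220,100,460,320),2.7)
E
```

```text
t 4.98 p [0.7005 0.0585 0.2728] F [-0.9 -4.5 -0.8] w 0.0093
[[ 0.066 -0.001  0.998]
 [-0.998 -0.001  0.066]
 [ 0.001 -1.    -0.001]]
```

View pics/s4.png

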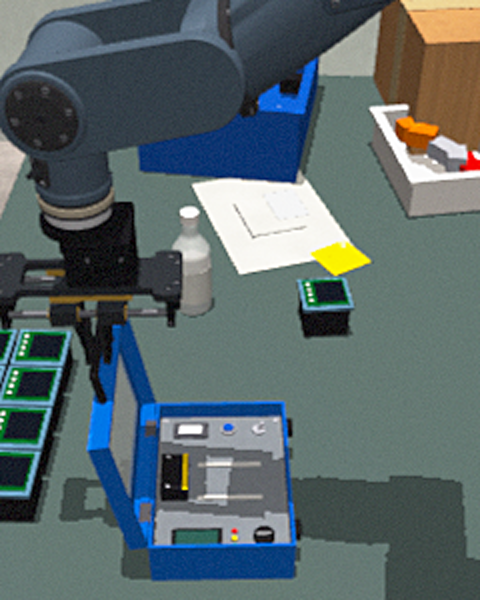

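View pics/c4.png

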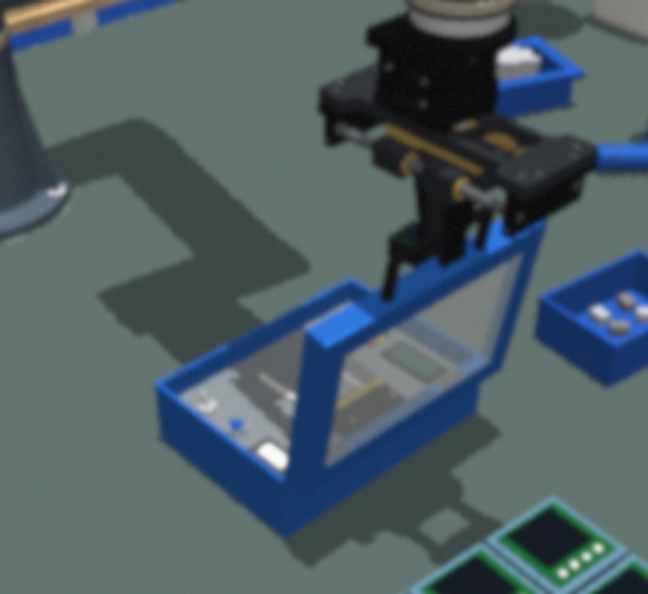

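Call:
play_rows(
  series=[
    [0.15,0,0,0,0,0,0],
    [0.3,0,0,0,0,0,0],
    [0.4,0,0,0,0,0,0],
    [0.4,0,0,0,0,0,0],
    [0.4,0,-0.1,0,0,0,0],
    [0.4,0,-0.2,0,0,0,0],
    [0.4,0,-0.25,0,0,0,0],
    [0.4,0,-0.1,0,0,0,0],
  ],
)

```text
time: 5.75
position: [0.7019, 0.0594, 0.3435]
tool_rot: [-0.515, 0.481, -0.485, 0.518]
ft_force: [0.2, 0.6, 0.8]
grip_width: 0.0346
```

```bash
python3 - <<'E'
from h import *
st()
snap("side","s5",(200,20,440,320),2)
E
```

```text
t 5.75 p [0.7019 0.0594 0.3435] F [0.2 0.6 0.8] w 0.0346
[[ 0.066  0.007  0.998]
 [-0.998  0.     0.066]
 [ 0.    -1.     0.007]]
```

View pics/s5.png

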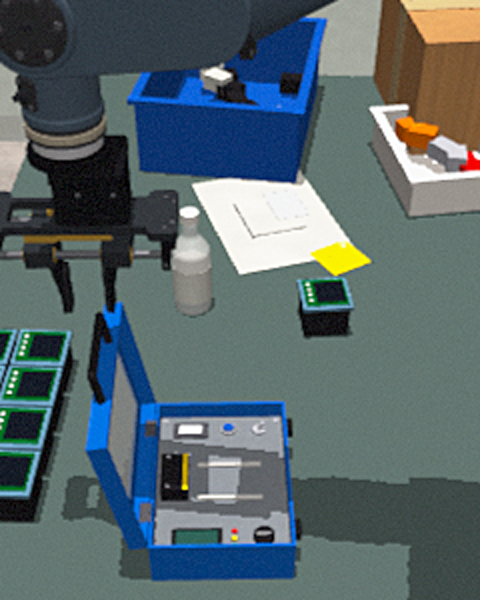

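Call:
play_rows(
  series=[
    [0.4,-0.226,0,-0.217,0,0,0],
    [0.4,-0.226,0,-0.217,0,0,0],
    [0.5,-0.226,0,-0.217,0,0,0],
    [0.6,-0.226,0,-0.217,0,0,0],
    [0.7,-0.226,0,-0.217,0,0,0],
    [0.8,-0.226,0,-0.217,0,0,0],
    [0.8,-0.226,0.12,-0.217,0,0,0],
    [0.8,-0.226,0.12,-0.217,0,0,0],
    [0.8,-0.226,0.12,-0.217,0,0,0],
    [0.8,-0.226,0.12,-0.217,0,0,0],
    [0.8,-0.226,0.12,-0.217,0,0,0],
    [0.8,-0.226,0.12,-0.217,0,0,0],
  ],
)

```text
time: 6.8
position: [0.4212, 0.3134, 0.266]
tool_rot: [0.516, -0.484, 0.483, -0.516]
ft_force: [0.9, 0.1, 0.4]
grip_width: 0.0693
```

Call:
play_rows(
  series=[
    [0.8,0,0,0,0,0.0384,0],
    [0.8,0,0,0,0,0.0384,0],
    [0.8,0,0,0,0,0.0384,0],
    [0.8,0,0,0,0,0.0384,0],
    [0.8,0,0,0,0,0.0384,0],
    [0.8,0,0,0,0,0.0384,0],
    [0.8,0,0,0,0,0.0384,0],
    [0.8,0,0,0,0,0.0384,0],
    [0.8,0,0,0,0,0.0384,0],
    [0.8,0,0,0,0,0.0384,0],
    [0.8,0,0,0,0,0.0384,0],
    [0.8,0,0,0,0,0.0384,0],
  ],
)

```text
time: 7.8
position: [0.4224, 0.3126, 0.2664]
tool_rot: [-0.065, 0.704, -0.704, 0.064]
ft_force: [0.4, -0.7, -0.7]
grip_width: 0.0697
```

```bash
python3 - <<'E'
from h import *
o,_=st(); print(o["q"].round(2))
snap("wrist","w6"); snap("side","s6",(180,80,480,420),1.7)
E
```

```text
t 7.8 p [0.4224 0.3126 0.2664] F [ 0.4 -0.7 -0.7] w 0.0697
[[-0.983 -0.001  0.182]
 [-0.182 -0.    -0.983]
 [ 0.001 -1.    -0.   ]]
[0.42 0.37 1.66 0.   1.11 1.81]
```

View pics/w6.png

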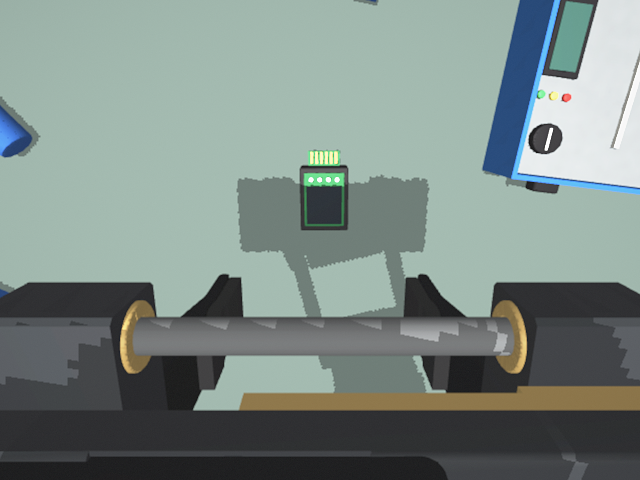

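View pics/s6.png

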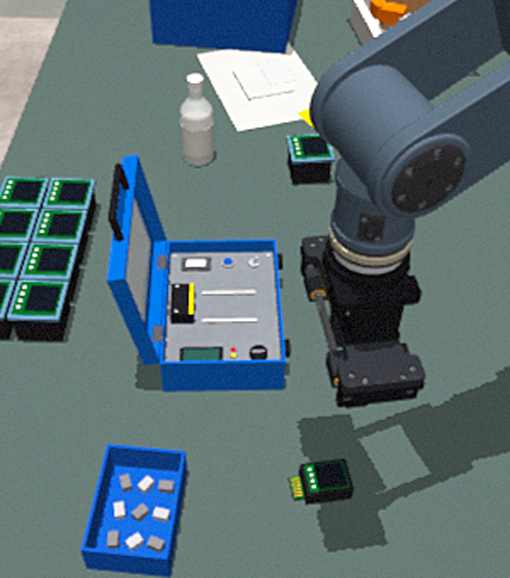

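```bash
python3 - <<'E'
from h import *
W=eyes.camera_params("wrist")
im=cv2.imread("pics/w6.png"); cv2.imwrite("pics/w6a.png",cv2.resize(im[140:240,280:370],None,fx=6,fy=6,interpolation=2))
c=[onz(W,uv,.025) for uv in [(301,167),(348,167),(348,229),(301,230)]]
for x in c: print(x.round(4))
print(np.mean(c,0), [np.linalg.norm(c[i]-c[(i+1)%4]).round(4) for i in range(4)])
E
```

```text
[0.4499 0.3381 0.025 ]
[0.458  0.2958 0.025 ]
[0.4005 0.2838 0.025 ]
[0.3911 0.3277 0.025 ]
[0.42486452 0.31136882 0.025     ] [np.float64(0.043), np.float64(0.0587), np.float64(0.0449), np.float64(0.0597)]
```

View pics/w6a.png

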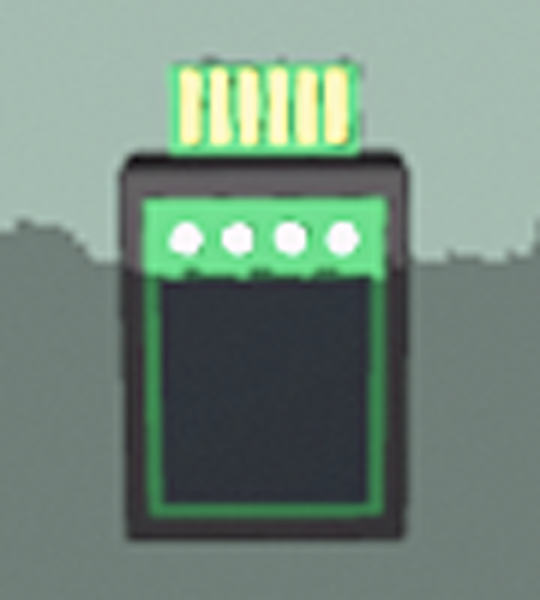

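Call:
play_rows(
  series=[
    [0.8,-0.019,0.3,0.015,0,0,0],
    [0.8,0,0.32,0,0,0,0],
    [0.8,0,0.32,0,0,0,0],
    [0.8,0,0.32,0,0,0,0],
    [0.8,0,0.32,0,0,0,0],
    [0.8,0,0.22,0,0,0,0],
    [0.8,0,0,0,0,0,0],
  ],
)

```text
time: 8.48
position: [0.422, 0.3101, 0.0826]
tool_rot: [0.071, -0.703, 0.705, -0.064]
ft_force: [0.7, -0.6, -0.4]
grip_width: 0.0695
```

```bash
python3 - <<'E'
from h import *
o,_=st()
W=eyes.camera_params("wrist");snap("wrist","w7")
print(proj(W,[[.4245,.3115,.025]]))
E
```

```text
t 8.48 p [0.422  0.3101 0.0826] F [ 0.7 -0.6 -0.4] w 0.0695
[[-0.982 -0.009  0.19 ]
 [-0.19  -0.004 -0.982]
 [ 0.009 -1.     0.002]]
[[320.44331692 264.20929231]]
```

View pics/w7.png

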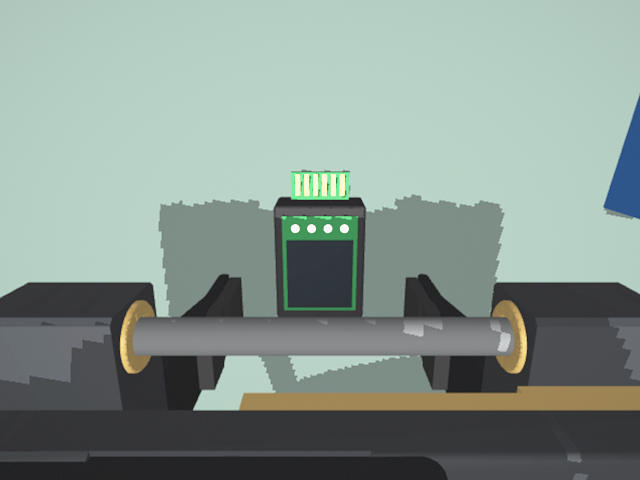

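Call:
play_rows(
  series=[
    [0.8,-0.02,0.2,0,0,0,0],
    [0.8,0,0.2,0,0,0,0],
    [0.8,0,0.08,0,0,0,0],
    [0.8,0,0,0,0,0,0],
    [0.8,0,0,0,0,0,0],
  ],
)

```text
time: 8.95
position: [0.4274, 0.3122, 0.0397]
tool_rot: [-0.067, 0.704, -0.704, 0.067]
ft_force: [-0.5, -0.2, 0.1]
grip_width: 0.0696
```

```bash
python3 - <<'E'
from h import *
o,_=st()
snap("wrist","w8");snap("side","s8",(280,220,420,400),3.3)
E
```

```text
t 8.95 p [0.4274 0.3122 0.0397] F [-0.5 -0.2  0.1] w 0.0696
[[-0.982  0.001  0.188]
 [-0.188  0.001 -0.982]
 [-0.001 -1.    -0.   ]]
```

View pics/w8.png

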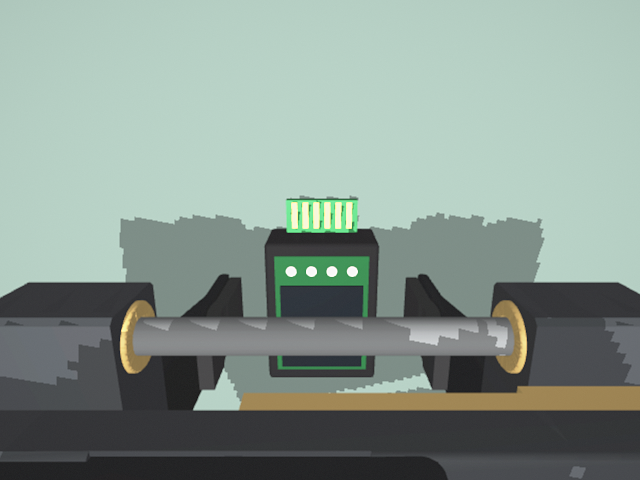

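View pics/s8.png

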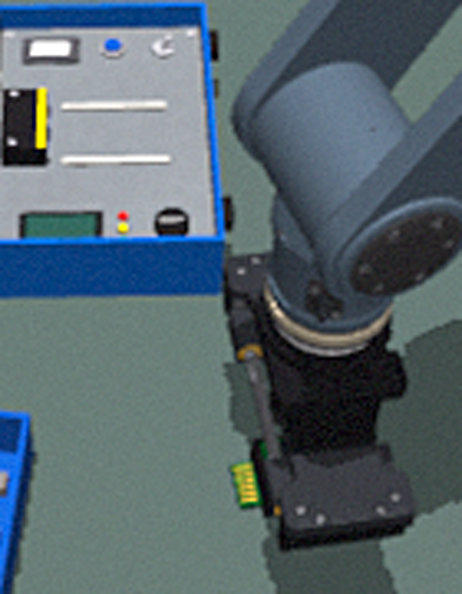

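Call:
play_rows(
  series=[
    [0.8,0.02,0.055,0,0,0,0],
    [0.8,0,0,0,0,0,0],
    [0.65,0,0,0,0,0,0],
    [0.55,0,0,0,0,0,0],
    [0.45,0,0,0,0,0,0],
    [0.4,0,0,0,0,0,0],
    [0.3,0,0,0,0,0,0],
    [0.3,0,0,0,0,0,0],
  ],
  grip_force=30,
)

```text
time: 9.72
position: [0.425, 0.3116, 0.0333]
tool_rot: [-0.067, 0.704, -0.704, 0.067]
ft_force: [0.2, 0.2, 0.4]
grip_width: 0.0446
```

Call:
play_rows(
  series=[
    [0.3,0,0,0,0,0,0],
    [0.3,0,-0.1,0,0,0,0],
    [0.3,0,-0.2,0,0,0,0],
    [0.3,0,-0.3,0,0,0,0],
    [0.3,0,-0.3,0,0,0,0],
    [0.3,0,-0.3,0,0,0,0],
    [0.3,0,-0.2,0,0,0,0],
    [0.3,0,0,0,0,0,0],
  ],
)

```text
time: 10.38
position: [0.4273, 0.3127, 0.1781]
tool_rot: [-0.064, 0.705, -0.703, 0.07]
ft_force: [-0.2, -0.5, -1.3]
grip_width: 0.0448
```

```bash
python3 - <<'E'
from h import *
o,_=st()
snap("wrist","w9");snap("side","s9",(280,160,420,400),2.5)
E
```

```text
t 10.38 p [0.4273 0.3127 0.1781] F [-0.2 -0.5 -1.3] w 0.0448
[[-0.982  0.009  0.188]
 [-0.188  0.004 -0.982]
 [-0.009 -1.    -0.002]]
```

View pics/w9.png

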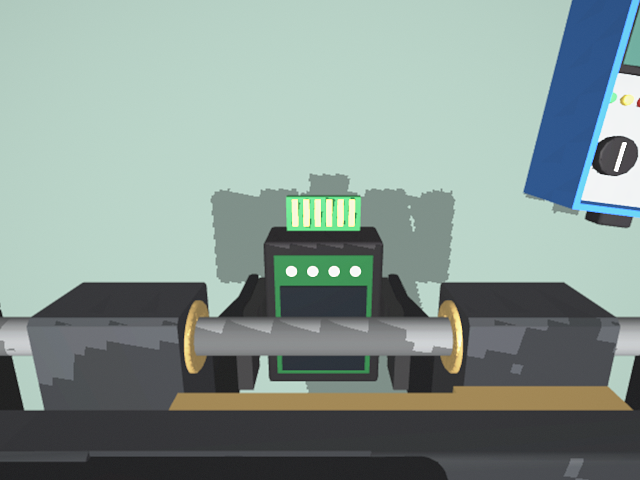

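View pics/s9.png

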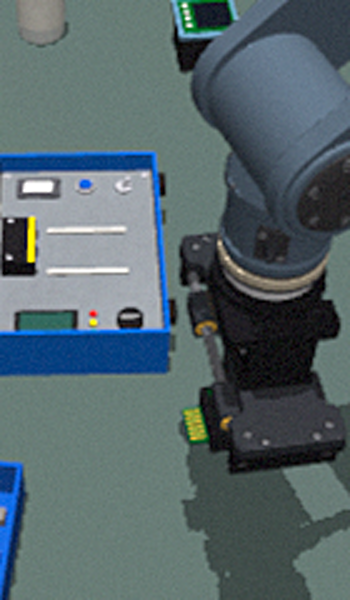

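Call:
play_rows(
  series=[
    [0.3,0,0,0,0,0.039,0],
    [0.3,-0.125,0,0.301,0,0,0],
    [0.3,-0.125,0,0.301,0,0,0],
    [0.3,-0.125,0,0.301,0,0,0],
    [0.3,-0.125,0,0.301,0,0,0],
    [0.3,-0.125,0,0.301,0,0,0],
    [0.3,-0.125,0,0.301,0,0,0],
    [0.3,-0.125,0,0.301,0,0,0],
    [0.3,-0.125,0,0.301,0,0,0],
    [0.3,-0.122,0,0.301,0,0,0],
    [0.3,0,0,0,0,0,0],
    [0.3,0,0,0,0,0,0],
  ],
)

```text
time: 11.48
position: [0.5544, 0.047, 0.1714]
tool_rot: [-0.023, 0.707, -0.707, 0.021]
ft_force: [-0.4, 0.1, -1.9]
grip_width: 0.0446
```

```bash
python3 - <<'E'
from h import *
o,_=st()
np.savez("w10.npz",**eyes.camera_params("wrist"))
snap("wrist","w10")
E
```

```text
t 11.48 p [0.5544 0.047  0.1714] F [-0.4  0.1 -1.9] w 0.0446
[[-0.998 -0.004  0.063]
 [-0.063  0.001 -0.998]
 [ 0.003 -1.    -0.001]]
```

View pics/w10.png

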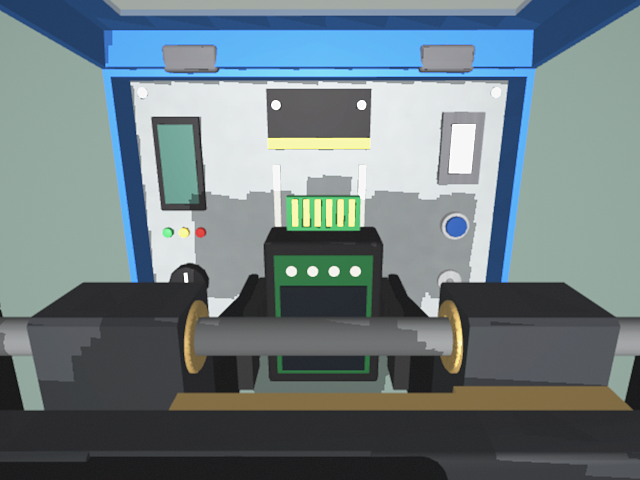

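```bash
python3 - <<'E'
import cv2
im=cv2.imread("pics/w10.png"); cv2.imwrite("pics/w10a.png",cv2.resize(im[80:250,240:400],None,fx=4,fy=4,interpolation=2)[:600])
cv2.imwrite("pics/w10b.png",cv2.resize(im[190:240,255:395],None,fx=5,fy=5,interpolation=2))
E
```

```text
(no output)
```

View pics/w10a.png

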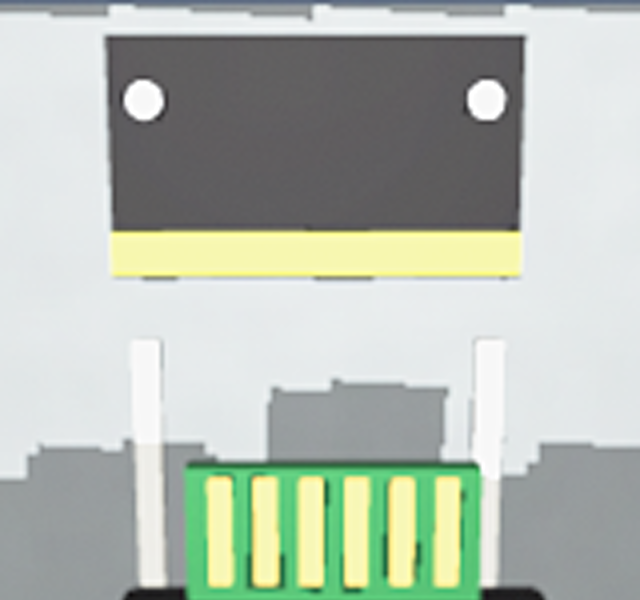

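View pics/w10b.png

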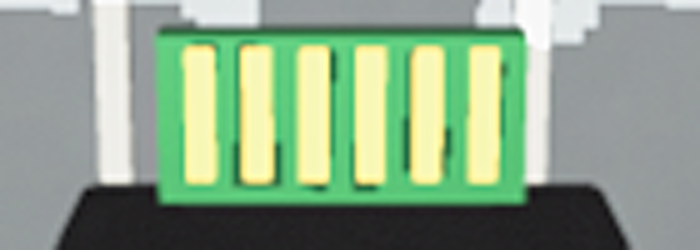

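```bash
cat > fit2.py <<'E'
from h import *
from scipy.optimize import least_squares
def fit(p,L,x0,z0=0):
    def f(v):
        c,s=np.cos(v[2]),np.sin(v[2]); zz=v[3] if len(v)>3 else z0
        return np.ravel([proj(p,[[v[0]+(c*X[0]-s*X[1])/1e3,v[1]+(s*X[0]+c*X[1])/1e3,zz+X[2]/1e3]])[0]-uv for uv,X in L])
    r=least_squares(f,x0); return r.x,f(r.x).reshape(-1,2).round(1)
def rel(case,mod):
    d=np.array(mod[:2])-case[:2]; c,s=np.cos(case[2]),np.sin(case[2])
    return np.array([c*d[0]+s*d[1],-s*d[0]+c*d[1]])*1e3, mod[2]-case[2]
E
python3 - <<'E'
from fit2 import *
W=dict(np.load("w10.npz"))
a=lambda u,v:(240+u/4-.4,80+v/4-.4)
b=lambda u,v:(255+u/5-.4,190+v/5-.4)
C=[(a(111,275),(41,30,62)),(a(521,275),(41,-30,62)),(a(106,36),(75,30,62)),(a(524,36),(75,-30,62)),
(a(132,340),(30,29.5,45)),(a(160,340),(30,25.5,45)),(a(475,340),(30,-25.5,45)),(a(503,340),(30,-29.5,45))]
c,r=fit(W,C,[.57,.05,.065]); print(c,r.tolist())
c4,r=fit(W,C,[.57,.05,.065,0]); print(c4,r.tolist())
M=[(b(158,35),(44,15,8)),(b(527,35),(44,-15,8)),(b(158,203),(30,15,8)),(b(527,203),(30,-15,8))]
m,r=fit(W,M,[.557,.05,.065,.135]); print(m,r.tolist())
print(rel(c,m))
o,_=st()
E
```

```text
[0.56953807 0.05021892 0.06367284] [[0.2, 0.7], [-0.2, 0.6], [-0.8, -0.9], [0.8, -0.9], [-0.1, 0.2], [-0.8, 0.2], [0.7, 0.2], [0.0, 0.2]]
[ 0.56944221  0.05023958  0.06367204 -0.00243558] [[0.7, 0.5], [-0.7, 0.5], [-0.2, -0.4], [0.3, -0.4], [0.3, -0.0], [-0.4, -0.0], [0.4, -0.1], [-0.4, -0.1]]
[0.55359703 0.04652056 0.06340343 0.13680464] [[-0.4, -0.0], [0.4, -0.0], [0.4, 0.0], [-0.4, 0.0]]
(array([-16.14406224,  -2.67654609]), np.float64(-0.0002694054921551503))
t 11.53 p [0.5534 0.0483 0.1715] F [-0.9 -0.5 -1.5] w 0.0447
[[-0.998 -0.005  0.064]
 [-0.064  0.001 -0.998]
 [ 0.005 -1.    -0.001]]
```

Call:
play_rows(
  series=[
    [0.3,-0.03,0.1,-0.027,0,0,0],
    [0.3,0,0.2,0,0,0,0],
    [0.3,0,0.2,0,0,0,0],
    [0.3,0,0.2,0,0,0,0],
    [0.3,0,0.13,0,0,0,0],
    [0.3,0,0,0,0,0,0],
    [0.3,0,0,0,0,0,0],
  ],
)

```text
time: 12.12
position: [0.5562, 0.053, 0.0889]
tool_rot: [-0.025, 0.707, -0.706, 0.023]
ft_force: [0.5, -0.2, -0.7]
grip_width: 0.0447
```

```bash
python3 - <<'E'
from h import *
o,_=st()
np.savez("w11.npz",**eyes.camera_params("wrist"))
snap("wrist","w11")
im=cv2.imread("pics/w11.png"); cv2.imwrite("pics/w11a.png",cv2.resize(im[70:250,220:420],None,fx=4,fy=4,interpolation=2)[:600])
cv2.imwrite("pics/w11b.png",cv2.resize(im[140:280,240:400],None,fx=4,fy=4,interpolation=2))
E
```

```text
t 12.12 p [0.5562 0.053  0.0889] F [ 0.5 -0.2 -0.7] w 0.0447
[[-0.998 -0.004  0.068]
 [-0.068  0.    -0.998]
 [ 0.004 -1.    -0.001]]
```

View pics/w11a.png

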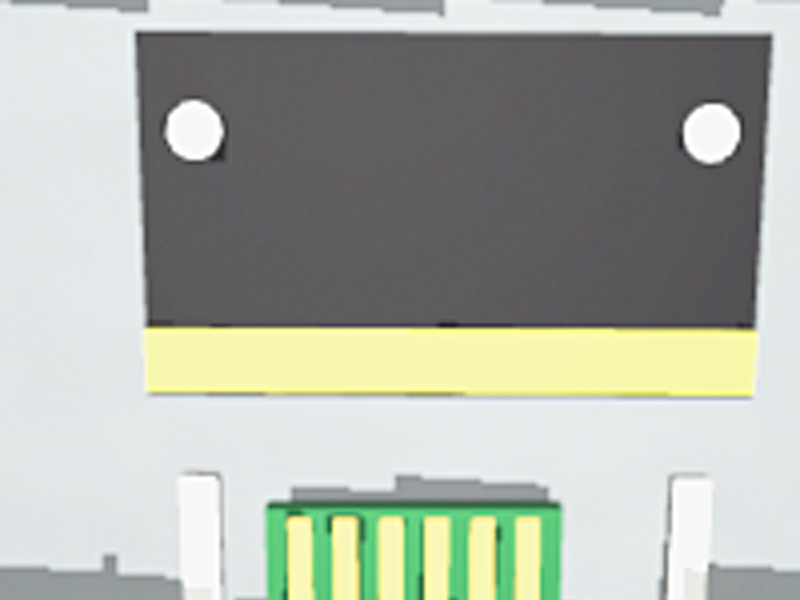

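View pics/w11b.png

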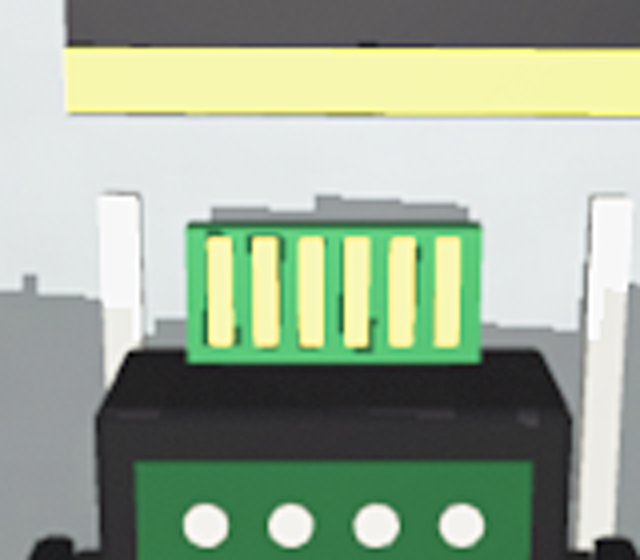

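```bash
python3 - <<'E'
from fit2 import *
W=dict(np.load("w11.npz"))
a=lambda u,v:(220+u/4-.4,70+v/4-.4)
b=lambda u,v:(240+u/4-.4,140+v/4-.4)
C=[(a(147,394),(41,30,62)),(a(754,396),(41,-30,62)),(a(136,33),(75,30,62)),(a(772,36),(75,-30,62)),
(b(98,193),(30,29.5,45)),(b(140,193),(30,25.5,45)),(b(591,196),(30,-25.5,45)),(b(633,196),(30,-29.5,45))]
c,r=fit(W,C,[.57,.05,.065]); print(c,r.tolist())
M=[(b(187,226),(44,15,8)),(b(481,226),(44,-15,8)),(b(187,362),(30,15,8)),(b(481,362),(30,-15,8))]
m,r=fit(W,M,[.557,.05,.065],.0556); print(m,r.tolist())
print(rel(c,m))
o,_=st()
E
```

```text
[0.56967351 0.05022662 0.06389735] [[-0.1, 0.1], [-0.1, 0.3], [-1.0, -1.5], [1.0, -1.4], [0.3, 0.9], [-1.2, 1.0], [1.3, 0.8], [-0.2, 0.8]]
[0.555712   0.05262791 0.06895571] [[-0.9, 0.1], [0.9, 0.1], [-0.0, -0.0], [0.0, -0.0]]
(array([-13.77968826,   3.28788131]), np.float64(0.005058358272385752))
t 12.17 p [0.5572 0.0528 0.0899] F [ 0.6 -0.2 -1.2] w 0.0446
[[-0.998 -0.001  0.068]
 [-0.068  0.    -0.998]
 [ 0.001 -1.    -0.   ]]
```

Call:
play_rows(
  series=[
    [0.3,0,0,0.033,0,0.0016,0],
    [0.3,0,0,0,0,0,0],
    [0.3,0,0.05,0,0,0,0],
    [0.3,0,0,0,0,0,0],
    [0.3,0,0,0,0,0,0],
  ],
)

```text
time: 12.58
position: [0.5578, 0.0482, 0.0854]
tool_rot: [-0.022, 0.707, -0.707, 0.022]
ft_force: [-0.4, 0.2, -1.3]
grip_width: 0.0448
```

```bash
python3 - <<'E'
from h import *
o,_=st()
np.savez("w12.npz",**eyes.camera_params("wrist"))
snap("wrist","w12")
im=cv2.imread("pics/w12.png"); cv2.imwrite("pics/w12a.png",cv2.resize(im[60:260,220:420],None,fx=3,fy=3,interpolation=2))
E
```

```text
t 12.58 p [0.5578 0.0482 0.0854] F [-0.4  0.2 -1.3] w 0.0448
[[-0.998 -0.     0.061]
 [-0.061  0.    -0.998]
 [ 0.    -1.    -0.   ]]
```

View pics/w12a.png

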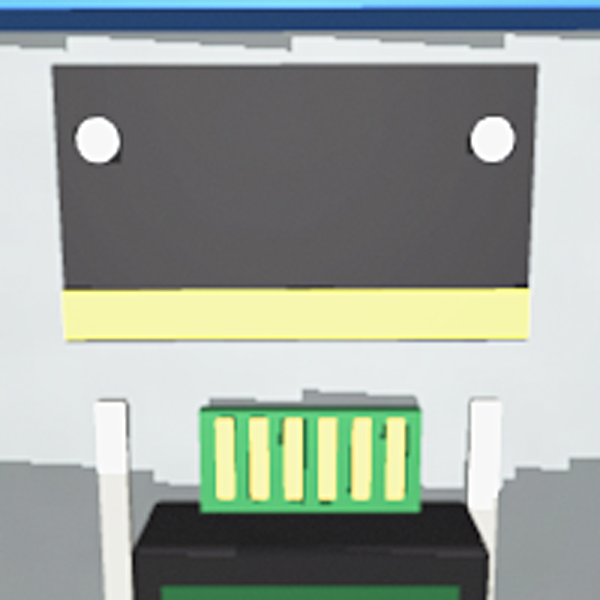

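Call:
play_rows(
  series=[
    [0.3,0,0,-0.015,0,-0.0007,0],
    [0.3,0,0,0,0,0,0],
    [0.3,0,0,0,0,0,0],
    [0.3,0,0,0,0,0,0],
  ],
)

```text
time: 12.97
position: [0.5578, 0.0498, 0.0853]
tool_rot: [0.022, -0.707, 0.707, -0.022]
ft_force: [-0.8, -0.2, -0.5]
grip_width: 0.0444
```

```bash
python3 - <<'E'
from h import *
o,_=st()
snap("wrist","w13")
im=cv2.imread("pics/w13.png"); cv2.imwrite("pics/w13a.png",cv2.resize(im[60:260,220:420],None,fx=3,fy=3,interpolation=2))
o,_=st()
E
```

```text
t 12.97 p [0.5578 0.0498 0.0853] F [-0.8 -0.2 -0.5] w 0.0444
[[-0.998  0.     0.063]
 [-0.063 -0.    -0.998]
 [-0.    -1.     0.   ]]
t 13.02 p [0.5578 0.0498 0.0853] F [ 0.  -0.1 -0.8] w 0.0448
[[-0.998  0.     0.064]
 [-0.064 -0.    -0.998]
 [-0.    -1.     0.   ]]
```

View pics/w13a.png

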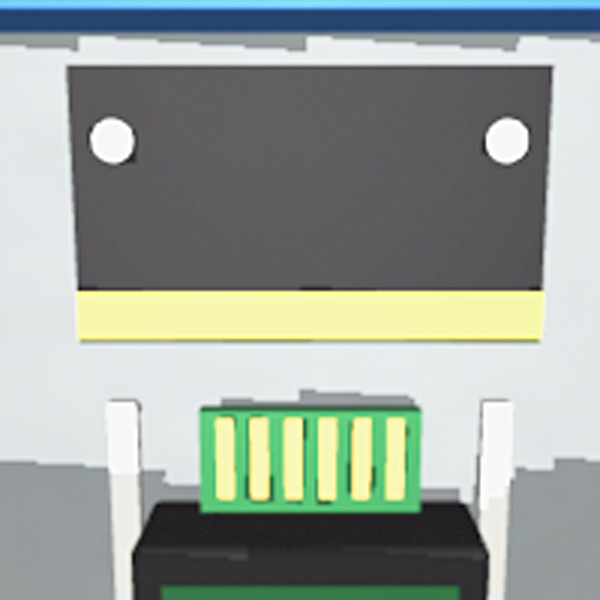

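Call:
play_rows(
  series=[
    [0.3,0,0.05,0,0,0,0],
    [0.3,0,0.03,0,0,0,0],
    [0.3,0,0,0,0,0,0],
    [0.3,0,0.02,0,0,0,0],
    [0.3,0,0,0,0,0,0],
    [0.3,0,0,0,0,0,0],
  ],
)

```text
time: 13.52
position: [0.5577, 0.0497, 0.0751]
tool_rot: [-0.023, 0.707, -0.707, 0.022]
ft_force: [-0.3, 0.3, -1.0]
grip_width: 0.0446
```

Call:
play_rows(
  series=[
    [0.3,0,0.008,0,0,0,0],
    [0.3,0,0,0,0,0,0],
    [0.3,0,0.005,0,0,0,0],
    [0.3,0,0,0,0,0,0],
    [0.3,0,0,0,0,0,0],
  ],
)

```text
time: 13.93
position: [0.5578, 0.0497, 0.074]
tool_rot: [0.022, -0.707, 0.707, -0.022]
ft_force: [-0.1, -0.3, -1.1]
grip_width: 0.045
```

```bash
python3 - <<'E'
from h import *
o,_=st()
snap("wrist","w14")
snap("side","s14",(260,180,400,320),4)
im=cv2.imread("pics/w14.png"); cv2.imwrite("pics/w14a.png",cv2.resize(im[60:300,220:420],None,fx=2.5,fy=2.5,interpolation=2))
o,_=st()
E
```

```text
t 13.93 p [0.5578 0.0497 0.074 ] F [-0.1 -0.3 -1.1] w 0.045
[[-0.998  0.     0.063]
 [-0.063 -0.    -0.998]
 [-0.    -1.     0.   ]]
t 14.03 p [0.5578 0.0497 0.074 ] F [ 0.3 -0.3 -1. ] w 0.0447
[[-0.998  0.     0.063]
 [-0.063 -0.    -0.998]
 [-0.    -1.     0.   ]]
```

View pics/w14a.png

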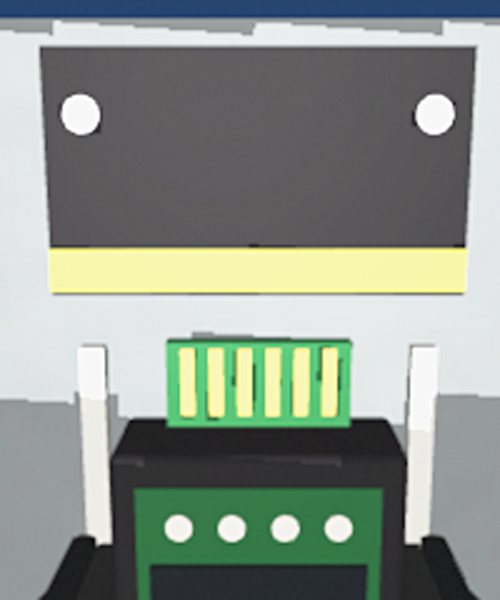

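View pics/s14.png

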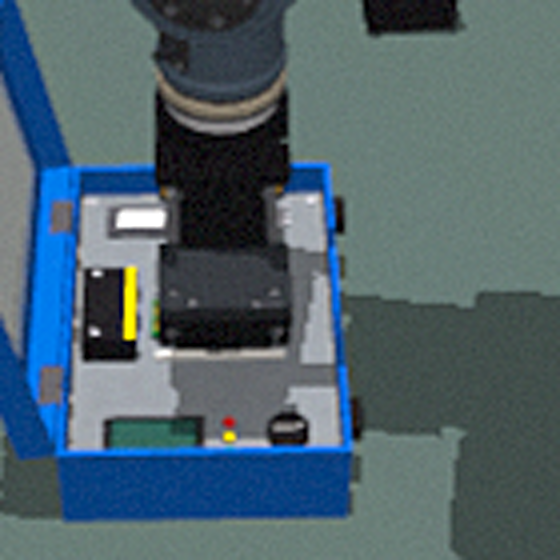

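Call:
play_rows(
  series=[
    [0.3,-0.04,0,0,0,0,0],
    [0.3,-0.04,0,0,0,0,0],
    [0.3,-0.04,0,0,0,0,0],
    [0.3,-0.03,0,0,0,0,0],
    [0.3,0,0,0,0,0,0],
    [0.3,0,0,0,0,0,0],
  ],
)

```text
time: 14.53
position: [0.573, 0.0507, 0.0739]
tool_rot: [0.022, -0.707, 0.707, -0.022]
ft_force: [0.5, 0.2, -1.2]
grip_width: 0.045
```

```bash
python3 - <<'E'
from h import *
o,_=st()
snap("wrist","w15")
im=cv2.imread("pics/w15.png"); cv2.imwrite("pics/w15a.png",cv2.resize(im[60:300,220:420],None,fx=2.5,fy=2.5,interpolation=2))
o,_=st()
E
```

```text
t 14.53 p [0.573  0.0507 0.0739] F [ 0.5  0.2 -1.2] w 0.045
[[-0.998  0.     0.064]
 [-0.064 -0.    -0.998]
 [-0.    -1.     0.   ]]
t 14.58 p [0.5727 0.0508 0.0739] F [-0.1 -0.1 -1.4] w 0.0447
[[-0.998 -0.     0.063]
 [-0.063  0.    -0.998]
 [ 0.    -1.    -0.   ]]
```

View pics/w15a.png

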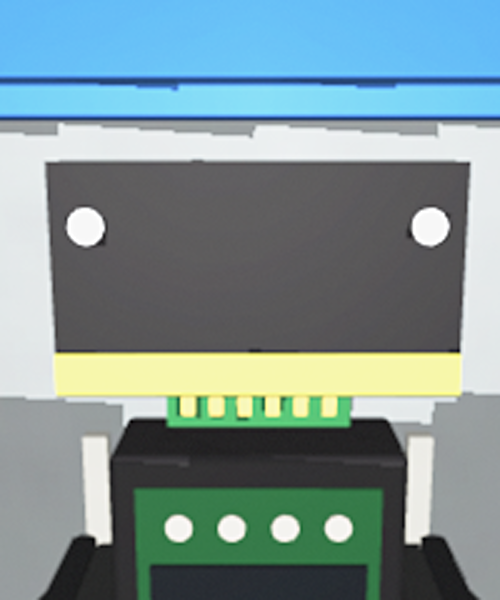

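Call:
play_rows(
  series=[
    [0.3,-0.015,0,0,0,0,0],
    [0.3,-0.015,0,0,0,0,0],
    [0.3,-0.01,0,0,0,0,0],
    [0.3,0,0,0,0,0,0],
    [0.3,0,0,0,0,0,0],
  ],
)

```text
time: 15.0
position: [0.5763, 0.051, 0.0738]
tool_rot: [-0.023, 0.707, -0.707, 0.022]
ft_force: [-0.8, -0.7, 0.2]
grip_width: 0.0449
```

Call:
play_rows(
  series=[
    [0.3,-0.01,0,0,0,0,0],
    [0.3,0,0,0,0,0,0],
    [0.3,-0.01,0,0,0,0,0],
    [0.3,0,0,0,0,0,0],
    [0.3,0,0,0,0,0,0],
  ],
)

```text
time: 15.42
position: [0.5779, 0.0511, 0.0738]
tool_rot: [-0.023, 0.707, -0.707, 0.022]
ft_force: [-3.6, -0.7, -0.2]
grip_width: 0.0448
```

Call:
play_rows(
  series=[
    [0.3,-0.01,0,0,0,0,0],
    [0.3,0,0,0,0,0,0],
    [0.3,-0.01,0,0,0,0,0],
    [0.3,0,0,0,0,0,0],
    [0.3,0,0,0,0,0,0],
  ],
)

```text
time: 15.83
position: [0.58, 0.0513, 0.0738]
tool_rot: [-0.023, 0.707, -0.707, 0.022]
ft_force: [-5.9, -1.3, 0.1]
grip_width: 0.0445
```

Call:
play_rows(
  series=[
    [0.3,-0.01,0,0,0,0,0],
    [0.3,0,0,0,0,0,0],
    [0.3,-0.01,0,0,0,0,0],
    [0.3,0,0,0,0,0,0],
    [0.3,0,0,0,0,0,0],
  ],
)

```text
time: 16.25
position: [0.5813, 0.0513, 0.0737]
tool_rot: [-0.024, 0.707, -0.707, 0.021]
ft_force: [-6.5, -2.0, 1.9]
grip_width: 0.0448
```

```bash
python3 - <<'E'
from h import *
o,_=st()
snap("wrist","w16")
im=cv2.imread("pics/w16.png"); cv2.imwrite("pics/w16a.png",cv2.resize(im[60:300,220:420],None,fx=2.5,fy=2.5,interpolation=2))
E
```

```text
t 16.25 p [0.5813 0.0513 0.0737] F [-6.5 -2.   1.9] w 0.0448
[[-0.998 -0.003  0.064]
 [-0.064 -0.    -0.998]
 [ 0.003 -1.    -0.   ]]
```

View pics/w16a.png

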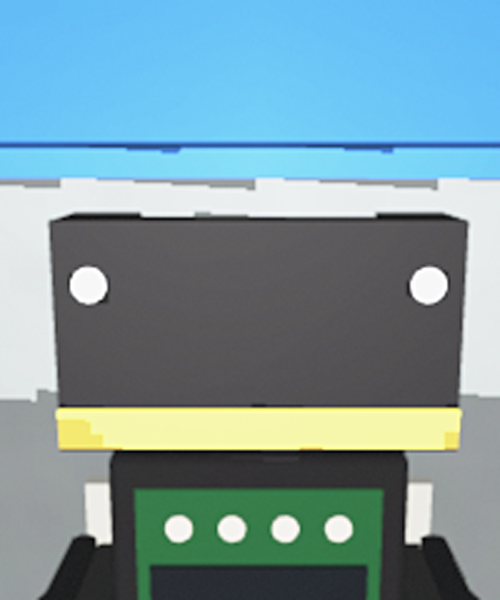

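Call:
play_rows(
  series=[
    [0.3,-0.01,0,0,0,0,0],
    [0.3,0,0,0,0,0,0],
    [0.3,0,0,0,0,0,0],
    [0.3,0,0,0,0,0,0],
  ],
  grip_force=40,
)

```text
time: 16.63
position: [0.5813, 0.0514, 0.0737]
tool_rot: [-0.025, 0.707, -0.707, 0.021]
ft_force: [-8.0, -1.9, 2.3]
grip_width: 0.0443
```

Call:
play_rows(
  series=[
    [0.3,-0.01,0,0,0,0,0],
    [0.3,0,0,0,0,0,0],
    [0.3,-0.01,0,0,0,0,0],
    [0.3,0,0,0,0,0,0],
    [0.3,0,0,0,0,0,0],
  ],
)

```text
time: 17.05
position: [0.5814, 0.0515, 0.0735]
tool_rot: [-0.026, 0.707, -0.707, 0.019]
ft_force: [-10.9, -3.5, 5.0]
grip_width: 0.0449
```

```bash
python3 - <<'E'
from h import *
o,_=st()
snap("wrist","w17"); snap("side","s17",(200,60,440,320),2.3)
im=cv2.imread("pics/w17.png"); cv2.imwrite("pics/w17a.png",cv2.resize(im[60:300,220:420],None,fx=2.5,fy=2.5,interpolation=2))
snap("scene","c17")
o,_=st()
E
```

```text
t 17.05 p [0.5814 0.0515 0.0735] F [-10.9  -3.5   5. ] w 0.0449
[[-0.998 -0.01   0.064]
 [-0.064 -0.    -0.998]
 [ 0.01  -1.    -0.001]]
t 17.2 p [0.5814 0.0514 0.0735] F [-10.1  -3.1   4.6] w 0.0444
[[-0.998 -0.01   0.064]
 [-0.064 -0.    -0.998]
 [ 0.01  -1.    -0.001]]
```

View pics/w17a.png

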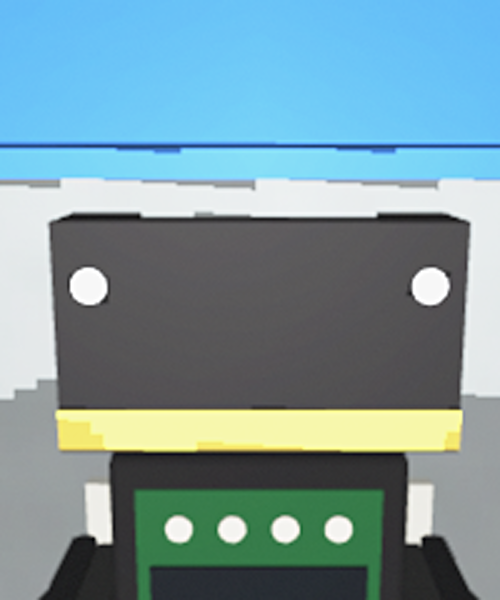

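View pics/s17.png

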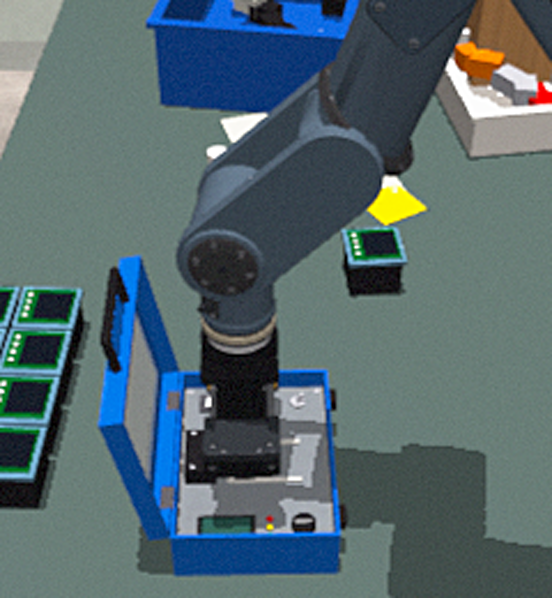

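View pics/c17.png

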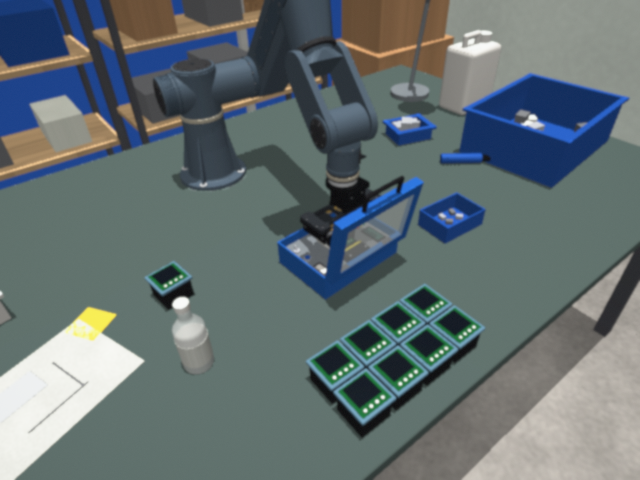

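Call:
play_rows(
  series=[
    [0.3,0,0,0,0,0,0],
    [0.3,0,0,0,0,0,0],
    [0.3,0,0,0,0,0,0],
    [0.3,0,0,0,0,0,0],
    [0.3,0,0,0,0,0,0],
    [0.3,0,0,0,0,0,0],
    [0.3,0,0,0,0,0,0],
    [0.3,0,0,0,0,0,0],
  ],
)

```text
time: 17.87
position: [0.5814, 0.0515, 0.0734]
tool_rot: [-0.026, 0.707, -0.707, 0.019]
ft_force: [-11.2, -2.9, 4.7]
grip_width: 0.0441
```

```bash
python3 - <<'E'
from h import *
o,_=st(); print(o["joint_velocities"].round(4))
print(ticket.hand_in())
E
```

```text
t 17.87 p [0.5814 0.0515 0.0734] F [-11.2  -2.9   4.7] w 0.0441
[[-0.998 -0.01   0.064]
 [-0.064 -0.    -0.998]
 [ 0.01  -1.    -0.001]]
[ 0.001   0.0009 -0.0002 -0.0002 -0.0011 -0.0002]
the job is handed in; nothing more can be done
None
```

The lid is open on its stop, and the module is in the cradle with its tongue under the lip. The arm is still holding it pressed home. I handed the job in at about 18 s; no verdict was reported.

- **Lid:** I swung it up by the handle at about 0.7 rad/s and let go. It stayed up on its stop in every later picture.
- **Module:** Contact was first felt at about x = 0.5765 m. The tool stopped at 0.5814 m, about 5 mm on, and did not advance when I commanded about 3 mm more. The wrist picture shows the module's end face against the lip.
- **Hold:** Over the last 0.67 s with no move commanded, the arm stayed still. The wrist force was steady at 11 N against the push, sideways about 3 N and upward about 5 N. The tool is tilted about 0.01 rad.
- **Bystanders:** They look undisturbed by eye in the last pictures, but I did not measure their positions. In the last side picture the arm hides the bottle; it shows in the scene picture.

Small sideways moves landed up to about 3 mm off their commands. I corrected this from the wrist camera before lowering the module between the rails. I could not read the contact bar's travel or force directly, so "home" rests on the travel, the stall and the picture.

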